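Tighten the filter cap and hold the monitor's reset

TASK

The gas monitor on the lab bench has tripped because the hex cap nut of its filter has worked loose. First turn the nut clockwise (seen from above) until it is fully home against its stop; then take the reset stylus, the slim thin-handled tool, out of the rack, reach it down through the round aperture in the monitor's top panel and press the recessed button fully down. Finish while still gripping the stylus and holding the button down, with the nut still tight and the other tools, the glass dish and the jar left where they stand.

Things in the scene. Friction and masses are not known exactly. Their poses are not given: they have to be found in the camera images.
- filter_block: Aluminium block 80 x 80 mm, 42 mm high, fixed to the bench, on the left or the right side; origin at the centre of its underside. A steel neck 22 mm in diameter rises from the middle of its top to the captive nut; a low brass and copper pipe leaves its +x side.
- cap_nut (a joint): Turn of the captive brass hex nut, rad: grows as the nut turns clockwise seen from above; 1.5 is the hard stop (tight). It starts loose, between 0.1 and 0.6, turns with a friction of about 0.1 N m, stays where it is left and does not rise or sink as it turns.
- nut_top (a point): Centre of the nut's top face, on its turning axis, 84 mm above the bench; turns with the nut, z up. The nut is a hexagon 32 mm across its flats and 28 mm high (56 to 84 mm above the bench, 14 mm clear above the block). The x axis here is square to one pair of flats; the other pairs lie at 60 and 120 degrees to it.
- tool_rack: Grey open rack fixed to the bench, 160 mm along its x, 60 mm along its y, top face at 75 mm; origin at the centre of its underside. Its 8 mm top plate has three 11 mm holes in a row along its x, 45 mm apart, each with an upright tool, in any order; grip a tool with the fingers either side of the row, along the rack's y.
- stylus: The reset stylus: the slim black tool in the rack, standing upright and loose in one of the three holes. Origin on its axis at the underside of its collar, which rests on the rack's top; z up along the handle. Collar 20 mm in diameter and 4 mm thick; above it a round straight handle 14 mm in diameter up to 76 mm over the origin; below it a steel shaft 6 mm in diameter and 55 mm long. About 50 g.
- stylus_tip (a point): End of the stylus' shaft, 55 mm below the stylus' origin on its axis.
- monitor_unit: White and teal gas monitor, 160 mm along its x, 180 mm along its y, flat top panel 80 mm above the bench, fixed in place; origin at the centre of its underside. A display hump at its +x edge rises to 103 mm.
- aperture (a point): Centre of the round aperture in the top panel, at the panel's upper face (80 mm above the bench), with a dark ring round it; 15 mm in diameter through a 6 mm thick panel. The button lies below it on the same vertical axis: a flat disc 24 mm in diameter whose top is 22 mm below the panel's upper face at rest.
- reset_button (a joint): How far the recessed button is pressed, m: 0 at rest, 0.006 fully down. Spring-loaded: 1.5 N to start, 5 N when fully down; springs back when let go.
- fat_driver: Spare tool in the rack, black handle 28 mm thick and 75 mm tall; origin like the stylus'. Leave alone.
- stubby_driver: Spare tool in the rack, black handle 34 mm thick and 43 mm tall; origin like the stylus'. Leave alone.
- petri_dish: Closed glass dish 60 mm in diameter, 14 mm high, standing on the monitor's panel. Leave alone.
- sample_jar: Small jar 48 mm in diameter, 60 mm high, on the bench in front of the monitor. Leave alone.
There are look-alikes about, which are no part of the job. Leave any blue look-alike of the tool_rack alone. Leave any green or pink look-alike of the stylus alone.

How it is judged:
By the outcome, as a careful person would: the job done as asked, in the order asked, and still so for the second after the job is handed in, while the arm keeps its last pose, push and grip.
It also fails if it takes over 51 s, if anything falls off the work surface, if the arm or the gripper's body presses on something with over 40 N, if the wrist force passes 120 N, or if a joint passes its speed limit or range.

ROBOT

A 6-joint arm with a two-finger parallel gripper is mounted at the origin on the work surface. World frame = base frame: x ahead of the robot, y to its left, z up, the work surface at z = 0. Lengths are in m, angles in degrees, forces in N, time in s.
With the tool pointing down it reaches from about 0.3 to 0.775 m from the base axis. Payload 14.6 kg.
Tool frame: the origin (TCP) lies midway between the tips of the shut fingers; the grasp point (between the pads) lies 19 mm behind it; z points along the fingers, y is the line along which they close (so a half turn about z gives the same grasp; the last joint's range is limited). The gripper opens to 94 mm and grips with 3 to 60 N. Pads are 16 mm wide; open, the fingers measure 119 mm over their backs; the gripper's body (75 mm by 177 mm) begins 78 mm behind the grasp point.
Start: joints at [-80.019, 17.183, 87.147, -0, 75.671, -3.816], TCP at [0.131, -0.534, 0.205] pointing down, gripper open.
Joint ranges: [-173.82, 173.82], [-45.26, 126.66], [13.44, 144.39], [-59.66, 239.66], [0, 175.72], [-146.38, 146.38]. Speed limits (degrees/s): [127.2, 127.2, 147.25, 180, 180, 180].

INTERFACE

Orientations are given as a 3x3 rotation matrix whose columns are the frame's x, y, z axes.
In Python, from plant import get_state, optics, r gives the robot as it stands.
- The arm moves only by the tool drive_tool, never from a script. Its argument "targets" is a list of rows, each a list of 3 entries, a list of its own where there are three numbers: the shift along the tool's x, y, z normalised to -1 to 1, where 1 is 3 cm, then the turn about the tool's z normalised to -1 to 1, where 1 is 0.1 rad, then the opening, from 0 (shut) to 1 (fully open). A call has 1 to 20 rows; each row shifts and turns the commanded pose from where the row before left it, along the tool's axes as they then stand; what a row does not reach is not made up. A row lasts 1/10 s, in which the tool goes at most 50 mm and 8.59 degrees, less where a joint would pass 70% of its speed; a pose out of reach is approached as far as the arm can. A call with a number of a shift or a turn outside -1 to 1 is refused whole. A call with a gripper value outside its range is refused whole. The fingers move at their own pace and stop on an object; "grip_force" is the grip in N (left out, the last holds). Time passes only in rows, so rows that do not move let the fingers close. It gives the time, the measured TCP pose, the force, the opening and the grip force at its end, in the units of the state.
- get_state(): the state, without advancing time (a new reading comes with each control period).
- optics.snapshot(name): name is "side" or "top" or "wrist"; returns a dict with "image" (400x640x3 uint8, red, green, blue), "z_map" (400x640 float32, m along the optical axis (not along the pixel's ray), 0 where there is no reading), "fovy" (degrees; the focal length in pixels is half the picture's height over the tangent of half this angle, whatever the lens; pixels are square), "cx", "cy" (the principal point, pixels), "origin" and "rotation" of the camera in the world. Camera axes: x right, y up, looking along -z (the intrinsics and any distortion apply to the point x, -y, -z); pixel columns grow to the right and rows downward; lengths in m; the calibration is good to about 2 mm. The wrist camera is an equidistant fisheye: a pixel r from the principal point sees the ray r / f radians off the axis. A picture is of the moment at which its call begins.
- r.sign_off(): hands the job in; it is judged then, once.
The state is a dict: "t": time; "joint_positions": joint angles; "qvel": joint speeds; "joint_torque": joint torques, N m; "tool_pos": TCP position; "tool_rot": TCP orientation; "wrist_force": force on the tool from outside, world axes, zero at the start; "moment": the same for the moment, N m; "finger_gap": opening from 0.0 (shut) to 1.0 (fully open); "grasp_force": force on a finger pad.
Only numpy, scipy, OpenCV 4.12 (cv2) and the standard library are available. Lean on these libraries where they do the work, as an engineer would, in place of code of your own. Each camera call takes 0.05 s, during which the arm holds its last target. There are 200 camera calls.

## Working session

There is one attempt and no reset: what is moved stays moved. The work goes in short steps, Python scripts to look and compute and a tool call to move; the robot and the scene stay as the last step left them, time stands still between calls to the robot, and variables do not carry over. Pictures are saved under pics/ and viewed, at most 10 in all, crops included, and the job is handed in when it is done.

Besides the shell and the picture viewer there is one more tool, called after "Emit:" in YAML: its name, and indented under it one key for each argument. drive_tool: Moves the arm, as the interface text tells. Its arguments: {"type":"object","properties":{"targets":{"type":"array"},"grip_force":{"type":"number"}},"required":["targets"]}

```bash
mkdir -p pics; ls; cat > h.py <<'E'
import numpy as np, cv2
from plant import get_state, optics, r
def snap(n,save=None):
    s=optics.snapshot(n)
    if save: cv2.imwrite('pics/'+save,cv2.cvtColor(s['image'],cv2.COLOR_RGB2BGR))
    return s
def cloud(s,wrist=False):
    z=s['z_map'];H,W=z.shape
    f=H/2/np.tan(np.radians(s['fovy'])/2)
    u,v=np.meshgrid(np.arange(W),np.arange(H))
    x=(u-s['cx'])/f;y=(v-s['cy'])/f
    if wrist:
        rr=np.hypot(x,y)+1e-9;k=np.tan(np.minimum(rr,1.5))/rr;x=x*k;y=y*k
    P=np.stack([x*z,-y*z,-z],-1)@np.array(s['rotation']).T+np.array(s['origin'])
    P[z==0]=np.nan
    return P
E
python3 - <<'E'
from h import *
import pickle
d={n:snap(n,n+'0.png') for n in('top','side')}
pickle.dump(d,open('d0.pkl','wb'))
for n,s in d.items(): print(n,s['origin'],s['rotation'],s['fovy'],s['cx'],s['cy'],[k for k in s])
print(get_state())
E
```

```text
pics
top [ 0.25602679 -0.02624669  1.37973661] [[ 0.00280223  0.9863745  -0.16449161]
 [-0.99991909  0.00480488  0.01177816]
 [ 0.01240804  0.1644453   0.98630816]] 42.603964957710616 323.3433110374637 195.33385999218936 ['image', 'z_map', 'fovy', 'cx', 'cy', 'origin', 'rotation']
side [ 0.38755476 -0.84425408  0.73036531] [[ 0.99357813  0.06500253 -0.09261299]
 [-0.11294784  0.61846874 -0.77764979]
 [ 0.00672903  0.78311626  0.62183892]] 47.31175033858089 327.94864536046646 205.65756428972006 ['image', 'z_map', 'fovy', 'cx', 'cy', 'origin', 'rotation']
{'t': 0.1, 'joint_positions': array([-8.00178739e+01,  1.72125127e+01,  8.71755591e+01, -8.81132478e-04,
        7.56711020e+01, -3.81625050e+00]), 'qvel': array([-0.03415436, -0.05310375, -0.2123019 ,  0.108543  , -0.10040653,
       -0.08743547]), 'joint_torque': array([ 2.63759590e-03, -5.32641613e+01, -3.53283370e+01,  7.09638395e-02,
        2.33966054e-02, -5.38238783e-05]), 'tool_pos': array([ 0.13112803, -0.53390171,  0.20495117]), 'tool_rot': array([[ 9.71140134e-01,  2.38509546e-01, -1.93697353e-04],
       [ 2.38509619e-01, -9.71139605e-01,  1.01456055e-03],
       [ 5.38752048e-05, -1.03147915e-03, -9.99999467e-01]]), 'wrist_force': array([0.08515245, 0.20782375, 0.68896005]), 'moment': array([-0.00601002,  0.00875782,  0.00316741]), 'grasp_force': 0.0, 'finger_gap': 1.00396502270162}
```

View pics/top0.png

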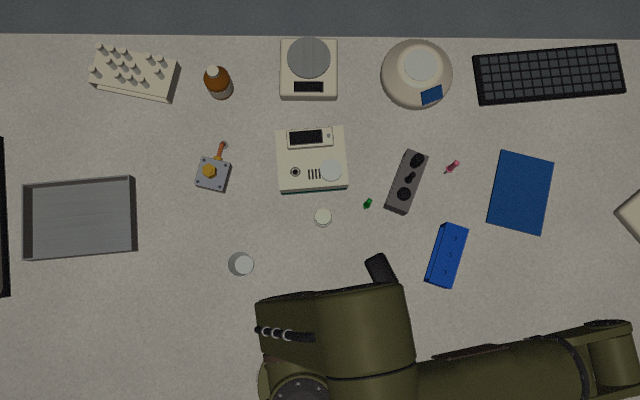

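View pics/side0.png

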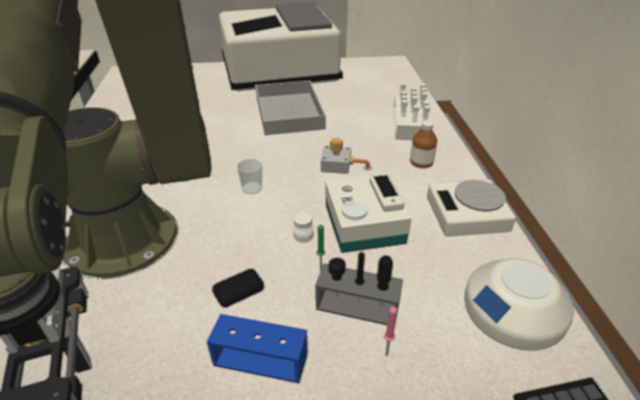

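The top view shows the filter block and nut at (209,171), the monitor's aperture at (295,172), and the grey rack at (406,181) with three tools. The blue rack is at (446,254). There are three slim tools: the black one in the middle of the grey rack (side 360,267; top 410,178), a green one (side 321,240) and a pink one (side 391,323). The black one in the grey rack is the stylus, since it is black, slim and between two thick handles. I'll measure, and confirm it in a crop.

```bash
python3 - <<'E'
from h import *
import pickle
d=pickle.load(open('d0.pkl','rb'))
T=cloud(d['top']);S=cloud(d['side'])
def box(P,u0,u1,v0,v1,z0,z1):
    Q=P[v0:v1,u0:u1].reshape(-1,3);return Q[(Q[:,2]>z0)&(Q[:,2]<z1)]
def rect(Q,n):
    (c,sz,a)=cv2.minAreaRect((Q[:,:2]*1000).astype(np.float32));print(n,len(Q),np.round(c,1),np.round(sz,1),round(a,1),'z',Q[:,2].mean().round(4))
for n,P,b in (('block top',T,(185,240,140,200)),('block side',S,(310,375,130,180))):
    rect(box(P,*b,.035,.047),n)
for n,P,b in (('nut top',T,(185,240,140,200)),('nut side',S,(310,375,130,180))):
    Q=box(P,*b,.078,.09);rect(Q,n);print(Q.mean(0))
for n,P,b in (('rack top',T,(380,435,140,220)),('rack side',S,(310,410,240,330))):
    rect(box(P,*b,.07,.079),n)
for n,P,b in (('tools top',T,(380,435,140,220)),('tools side',S,(310,410,230,330))):
    Q=box(P,*b,.085,.2);
    # cluster on ground plane
    _,lab,cen=cv2.kmeans((Q[:,:2]*1000).astype(np.float32),3,None,(3,50,.1),10,2)
    print(n,np.round(cen,1),[ (lab==i).sum() for i in range(3)],[Q[lab[:,0]==i,2].max().round(3) for i in range(3)])
rect(box(T,265,355,115,200,.074,.086),'mon top')
rect(box(S,315,420,165,260,.074,.086),'mon side')
for uv in((295,172),(323,217),(331,170),(367,203),(452,166)):print(uv,T[uv[1],uv[0]].round(3))
i=d['top']['image'][150:200,265:320][:,:,::-1];j=d['top']['image'][145:220,375:465][:,:,::-1];k=d['side']['image'][240:330,305:415][:,:,::-1]
R=lambda a:cv2.resize(a,(390,290),interpolation=cv2.INTER_CUBIC)
l=d['top']['image'][135:200,180:245][:,:,::-1]
cv2.imwrite('pics/c1.png',np.vstack([np.hstack([R(i),R(j)]),np.hstack([R(k),R(l)])]))
E
```

```text
block top 700 [540.6 253.7] [81.9 87.9] 76.8 z 0.0416
block side 390 [536.9 250.5] [85.7 80.1] 76.8 z 0.0414
nut top 129 [537.5 255. ] [33.8 32.2] 58.4 z 0.0842
[0.53661339 0.25439885 0.08423696]
nut side 173 [564.  168.3] [206.6  98.7] 86.5 z 0.0817
[0.55107772 0.16040273 0.08173167]
rack top 931 [ 515.6 -260.9] [ 60.6 160.4] 68.4 z 0.0746
rack side 1667 [ 498.1 -264.9] [125.1 210. ] 53.5 z 0.0745
tools top [[ 553.5 -273.9]
 [ 472.2 -242.3]
 [ 513.  -258.4]] [np.int64(141), np.int64(156), np.int64(59)] [np.float64(0.155), np.float64(0.124), np.float64(0.154)]
tools side [[ 469.1 -229.6]
 [ 550.6 -380.1]
 [ 543.9 -280. ]] [np.int64(395), np.int64(175), np.int64(632)] [np.float64(0.124), np.float64(0.133), np.float64(0.152)]
mon top 2742 [573.7  -9.9] [161.8 180.1] 5.1 z 0.0798
mon side 2202 [546.6 -37.7] [223.  232.4] 5.7 z 0.0796
(295, 172) [0.538 0.033 0.059]
(323, 217) [ 0.419 -0.041  0.061]
(331, 170) [ 0.537 -0.061  0.093]
(367, 203) [ 0.447 -0.149  0.125]
(452, 166) [ 0.547 -0.37   0.103]
```

View pics/c1.png

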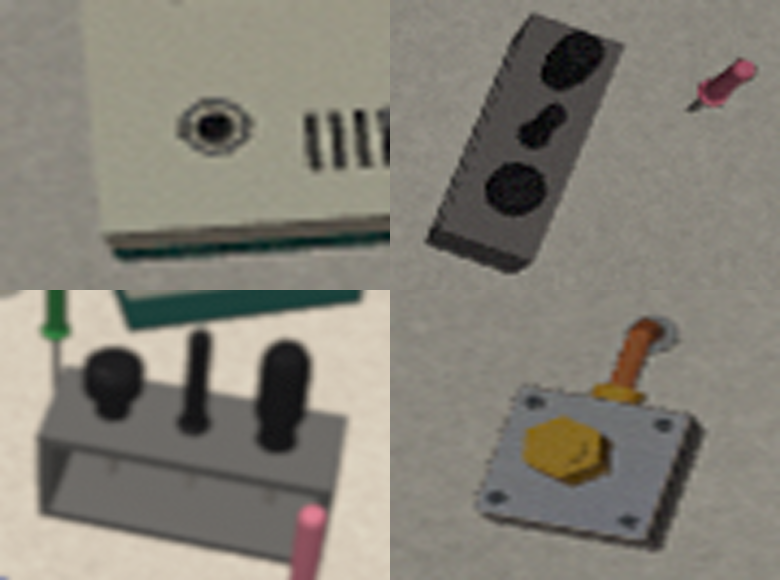

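The crop confirms it. The middle black tool (at about (195,380) in the crop) is slim with a narrow collar, between the stubby one on the left and the fat one on the right. Its position is about (0.513, -0.259). The nut is at about (0.537, 0.254), so I'll go above it first.

Emit:
drive_tool:
  targets:
    - [[0.647, -0.743, 0], 0, 1]
    - [[0.647, -0.743, 0], 0, 1]
    - [[0.647, -0.743, 0], 0, 1]
    - [[0.647, -0.743, 0], 0, 1]
    - [[0.647, -0.743, 0], 0, 1]
    - [[0.647, -0.743, 0], 0, 1]
    - [[0.647, -0.743, 0], 0, 1]
    - [[0.647, -0.743, 0], 0, 1]
    - [[0.647, -0.743, 0], 0, 1]
    - [[0.647, -0.743, 0], 0, 1]
    - [[0.647, -0.743, 0], 0, 1]
    - [[0.647, -0.743, 0], 0, 1]
    - [[0.647, -0.743, 0], 0, 1]
    - [[0.647, -0.743, 0], 0, 1]
    - [[0.647, -0.743, 0], 0, 1]
    - [[0.647, -0.743, 0], 0, 1]
    - [[0.647, -0.743, 0], 0, 1]
    - [[0.647, -0.743, 0], 0, 1]
    - [[0.647, -0.743, 0], 0, 1]
    - [[0.647, -0.743, 0], 0, 1]

```text
t: 2.1
tool_pos: [0.4021, -0.0073, 0.2053]
tool_rot: [[0.971, 0.239, -0.0], [0.239, -0.971, 0.0], [-0.0, -0.0, -1.0]]
wrist_force: [0.0, -0.6, -0.8]
finger_gap: 1.003
grasp_force: 0.0
```

Emit:
drive_tool:
  targets:
    - [[0.647, -0.743, 0], 0, 1]
    - [[0.647, -0.743, 0], 0, 1]
    - [[0.647, -0.743, 0], 0, 1]
    - [[0.647, -0.743, 0], 0, 1]
    - [[0.647, -0.743, 0], 0, 1]
    - [[0.647, -0.743, 0], 0, 1]
    - [[0.647, -0.743, 0], 0, 1]
    - [[0.647, -0.743, 0], 0, 1]
    - [[0.647, -0.743, 0], 0, 1]
    - [[0.647, -0.743, 0], 0, 1]
    - [[0, 0, 0], -1, 1]
    - [[0, 0, 0], -1, 1]
    - [[0, 0, 0], -1, 1]
    - [[0, 0, 0], -1, 1]
    - [[0, 0, 0], -1, 1]
    - [[0, 0, 0], -1, 1]
    - [[0, 0, 0], -1, 1]
    - [[0, 0, 0], -1, 1]
    - [[0, 0, 0], -1, 1]
    - [[0, 0, 0], -1, 1]

```text
t: 4.1
tool_pos: [0.5371, 0.2541, 0.2051]
tool_rot: [[0.32, 0.947, -0.001], [0.947, -0.32, -0.0], [-0.0, -0.001, -1.0]]
wrist_force: [-0.0, -0.3, -0.6]
finger_gap: 0.998
grasp_force: 0.0
```

Emit:
drive_tool:
  targets:
    - [[0, 0, 0], -1, 1]
    - [[0, 0, 0], -1, 1]
    - [[0, 0, 0], -1, 1]
    - [[0, 0, 0], -1, 1]
    - [[0, 0, 0], -1, 1]
    - [[0, 0, 0], -1, 1]
    - [[0, 0, 0], -1, 1]
    - [[0, 0, 0], -1, 1]
    - [[0, 0, 0], 0, 1]
    - [[0, 0, 0], 0, 1]

```text
t: 5.1
tool_pos: [0.5371, 0.2541, 0.2052]
tool_rot: [[-0.45, 0.893, -0.0], [0.893, 0.45, -0.0], [0.0, -0.0, -1.0]]
wrist_force: [-0.4, -0.3, -0.9]
finger_gap: 1.0
grasp_force: 0.0
```

```bash
python3 - <<'E'
from h import *
import pickle
s=snap('wrist','w1.png');st=get_state()
pickle.dump((s,st),open('w1.pkl','wb'))
print(s['origin'],s['rotation'],st['joint_positions'],st['tool_pos'])
E
```

```text
[0.50769043 0.31458978 0.38462089] [[ 8.92702651e-01 -4.38797816e-01 -1.02656974e-01]
 [ 4.50646116e-01  8.69112618e-01  2.03865974e-01]
 [-2.35472653e-04 -2.28253662e-01  9.73601669e-01]] [ 2.17896019e+01  2.28794824e+01  7.95288196e+01 -2.58874688e-04
  7.76062955e+01 -4.98124899e+00] [0.53715426 0.25414818 0.20528893]
```

View pics/w1.png

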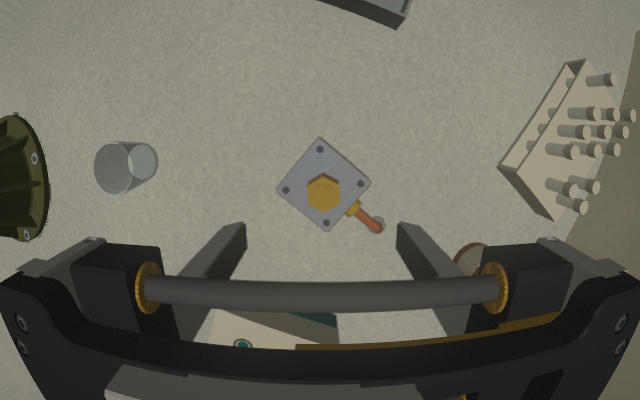

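The wrist view shows the nut at (323,194), midway between the open fingers. Next I'll fit its hexagon.

```bash
cat >> h.py <<'E'
from scipy.optimize import minimize
def nutfit(s,c0=(.537,.254)):
    P=cloud(s,True).reshape(-1,3)
    m=(abs(P[:,2]-.084)<.0035)&(np.hypot(P[:,0]-c0[0],P[:,1]-c0[1])<.03)
    Q=P[m][:,:2]; return Q
def hexang(Q):
    # width across direction, averaged over the 3 pairs
    a=np.radians(np.arange(0,60,1.)); w=[]
    for t in a:
        w.append(np.mean([np.ptp(np.percentile(Q@[np.cos(t+k),np.sin(t+k)],[1,99])) for k in np.radians([0,60,120])]))
    w=np.array(w);
    ph=np.angle(np.sum(w*np.exp(6j*a)))  # maximum
    return (np.degrees(ph)/6+30)%60, w.min(),w.max()
E
python3 - <<'E'
from h import *
import pickle
s,st=pickle.load(open('w1.pkl','rb'))
Q=nutfit(s);print(len(Q),Q.mean(0),(Q.max(0)+Q.min(0))/2,hexang(Q))
R=st['tool_rot'];print('tool y ang',np.degrees(np.arctan2(R[1,1],R[0,1]))%180)
im=s['image'][125:245,260:400][:,:,::-1]
cv2.imwrite('pics/c2.png',cv2.resize(im,(700,600),interpolation=cv2.INTER_CUBIC))
E
```

```text
891 [0.53888931 0.25715731] [0.53938735 0.25680655] (np.float64(30.10667616520198), np.float64(0.03135892373126859), np.float64(0.03272691735479151))
tool y ang 26.77090665059722
```

View pics/c2.png

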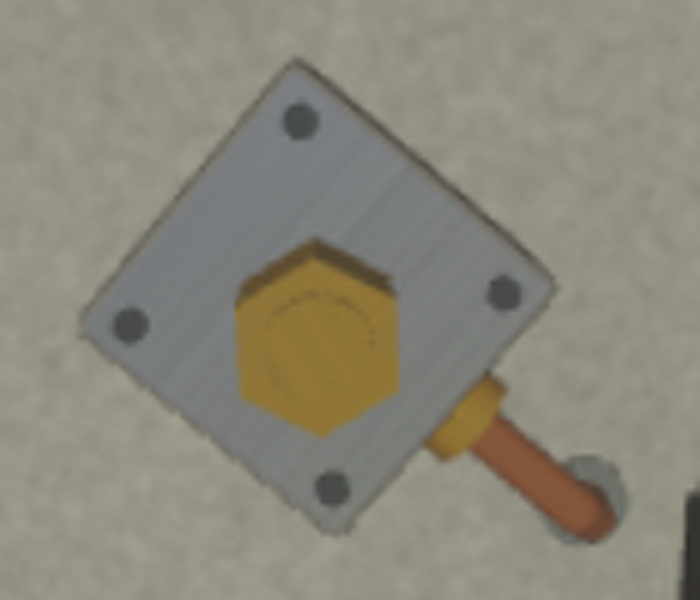

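The flats sit at 30°, against 26.8° for the fingers. I'll trim the pose slightly, go down and grip.

Emit:
drive_tool:
  targets:
    - [[0.045, 0.06, 0.85], -0.4, 1]
    - [[0, 0, 0.85], 0, 1]
    - [[0, 0, 0.85], 0, 1]
    - [[0, 0, 0.85], 0, 1]
    - [[0, 0, 0.85], 0, 1]
    - [[0, 0, 0.85], 0, 1]
    - [[0, 0, 0], 0, 0.3]
    - [[0, 0, 0], 0, 0.3]
    - [[0, 0, 0], 0, 0.3]
    - [[0, 0, 0], 0, 0.3]
    - [[0, 0, 0], 0, 0]
    - [[0, 0, 0], 0, 0]
    - [[0, 0, 0], 0, 0]
    - [[0, 0, 0], 0, 0]
  grip_force: 40

```text
t: 6.55
tool_pos: [0.5382, 0.2562, 0.0525]
tool_rot: [[-0.488, 0.873, 0.0], [0.873, 0.488, 0.0], [0.0, 0.0, -1.0]]
wrist_force: [0.7, -0.3, 0.7]
finger_gap: 0.355
grasp_force: 0.0
```

Emit:
drive_tool:
  targets:
    - [[0, 0, 0], 0, 0]
    - [[0, 0, 0], 0, 0]
    - [[0, 0, 0], 0, 0]

```text
t: 6.85
tool_pos: [0.5382, 0.2562, 0.0525]
tool_rot: [[-0.488, 0.873, 0.0], [0.873, 0.488, 0.0], [-0.0, 0.0, -1.0]]
wrist_force: [-0.1, -0.5, 1.6]
finger_gap: 0.338
grasp_force: 40.0
```

Emit:
drive_tool:
  targets:
    - [[0, 0, 0], 0.8, 0]
    - [[0, 0, 0], 0.8, 0]
    - [[0, 0, 0], 0.8, 0]
    - [[0, 0, 0], 0.8, 0]
    - [[0, 0, 0], 0.8, 0]
    - [[0, 0, 0], 0.8, 0]
    - [[0, 0, 0], 0.8, 0]
    - [[0, 0, 0], 0.8, 0]
    - [[0, 0, 0], 0.8, 0]
    - [[0, 0, 0], 0.8, 0]
    - [[0, 0, 0], 0.8, 0]
    - [[0, 0, 0], 0.8, 0]
    - [[0, 0, 0], 0.8, 0]
    - [[0, 0, 0], 0, 0]

```text
t: 8.25
tool_pos: [0.5397, 0.2561, 0.0526]
tool_rot: [[0.508, 0.861, 0.004], [0.861, -0.508, 0.001], [0.002, 0.003, -1.0]]
wrist_force: [11.9, 1.0, -6.7]
finger_gap: 0.339
grasp_force: 40.0
```

```bash
python3 -c "
from h import *
s=get_state();print(s['moment'],s['wrist_force'],s['joint_positions'],s['finger_gap'],s['grasp_force'])"
```

```text
[ 0.086238   -2.10580145 -0.05979148] [11.9154978   1.01738261 -6.6544204 ] [ 2.18923843e+01  3.22687546e+01  8.73427960e+01 -4.79827311e-02
  6.01805002e+01  5.24684329e+01] 0.3388291529067241 39.99887537327595
```

Not at the stop yet: the moment about z is still only the friction.

Emit:
drive_tool:
  targets:
    - [[0, 0, 0], 0.5, 0]
    - [[0, 0, 0], 0.5, 0]
    - [[0, 0, 0], 0.5, 0]
    - [[0, 0, 0], 0.5, 0]
    - [[0, 0, 0], 0, 0]

```text
t: 8.75
tool_pos: [0.5399, 0.2559, 0.0526]
tool_rot: [[0.667, 0.745, 0.004], [0.745, -0.667, -0.0], [0.003, 0.003, -1.0]]
wrist_force: [12.5, -0.9, -6.4]
finger_gap: 0.341
grasp_force: 40.6
```

```bash
python3 -c "
from h import *
s=get_state();print(s['moment'],s['wrist_force'],s['joint_positions'][5],s['finger_gap'],s['joint_torque'])"
```

```text
[-0.20389616 -2.30904079  1.22321331] [12.47889147 -0.86990558 -6.39195956] 63.7883072526632 0.3410648766425005 [  2.5076656  -65.04366875 -27.21398234   1.90137036   2.82245636
   2.08209939]
```

Emit:
drive_tool:
  targets:
    - [[0, 0, 0], 0.3, 0]
    - [[0, 0, 0], 0.2, 0]
    - [[0, 0, 0], 0, 0]

```text
t: 9.05
tool_pos: [0.5403, 0.2564, 0.0527]
tool_rot: [[0.703, 0.712, 0.005], [0.712, -0.703, 0.001], [0.004, 0.003, -1.0]]
wrist_force: [16.7, 2.8, -8.7]
finger_gap: 0.345
grasp_force: 41.5
```

```bash
python3 -c "
from h import *
s=get_state();print(s['moment'],s['wrist_force'],s['joint_positions'][5],s['finger_gap'],s['joint_torque'][5])"
```

```text
[ 0.4848426  -2.89660464  1.4204624 ] [16.65386651  2.77412048 -8.70736715] 66.58405633866813 0.34516492542038274 1.7414509132504463
```

The moment has levelled off at 1.4 N m and the fingers are starting to ride up on the flats, so the nut is at its stop. Time to release and rise.

Emit:
drive_tool:
  targets:
    - [[0, 0, 0], 0, 0.8]
    - [[0, 0, 0], 0, 0.8]
    - [[0, 0, 0], 0, 0.8]
    - [[0, 0, 0], 0, 0.8]
    - [[0, 0, 0], 0, 0.8]
    - [[0, 0, -0.9], 0, 0.8]
    - [[0, 0, -0.9], 0, 0.8]
    - [[0, 0, -0.9], 0, 0.8]
    - [[0, 0, -0.9], 0, 0.8]
    - [[0, 0, -0.9], 0, 0.8]
    - [[0, 0, -0.9], 0, 0.8]
    - [[0, 0, 0], 0, 0.8]

```text
t: 10.25
tool_pos: [0.5392, 0.2566, 0.2184]
tool_rot: [[0.703, 0.711, 0.006], [0.711, -0.703, 0.002], [0.006, 0.002, -1.0]]
wrist_force: [-0.1, -0.1, -0.7]
finger_gap: 0.799
grasp_force: 0.0
```

```bash
python3 - <<'E'
from h import *
s=snap('wrist','w2.png');st=get_state()
Q=nutfit(s);print(len(Q),Q.mean(0),hexang(Q))
print(st['tool_pos'],st['tool_rot'],st['joint_positions'],st['wrist_force'])
E
```

```text
806 [0.53954881 0.25698175] (np.float64(20.850578966605504), np.float64(0.031244808077165214), np.float64(0.032986809145352465))
[0.53859999 0.25639945 0.21591712] [[ 0.70326696  0.71092084  0.00267249]
 [ 0.71092071 -0.70327121  0.00116571]
 [ 0.00270821  0.00108013 -0.99999575]] [2.19368625e+01 2.26423859e+01 7.84397658e+01 4.84308514e-03
 7.87508604e+01 6.66259200e+01] [-0.44731144  0.58745222 -0.45557431]
```

The nut turned 69°, from about 0.29 to 1.50 rad, so it is tight. Next is the stylus: turn 66.6°, then move over the rack.

Emit:
drive_tool:
  targets:
    - [[0, 0, 0], 0.97, 0.8]
    - [[0, 0, 0], 0.97, 0.8]
    - [[0, 0, 0], 0.97, 0.8]
    - [[0, 0, 0], 0.97, 0.8]
    - [[0, 0, 0], 0.97, 0.8]
    - [[0, 0, 0], 0.97, 0.8]
    - [[0, 0, 0], 0.97, 0.8]
    - [[0, 0, 0], 0.97, 0.8]
    - [[0, 0, 0], 0.97, 0.8]
    - [[0, 0, 0], 0.97, 0.8]
    - [[0, 0, 0], 0.97, 0.8]
    - [[0, 0, 0], 0.97, 0.8]

```text
t: 11.5
tool_pos: [0.5378, 0.256, 0.2129]
tool_rot: [[0.93, -0.368, -0.002], [-0.368, -0.93, -0.001], [-0.002, 0.002, -1.0]]
wrist_force: [0.4, 0.7, -1.0]
finger_gap: 0.799
grasp_force: 0.0
```

Emit:
drive_tool:
  targets:
    - [[0.304, 0.906, 0], 0, 0.8]
    - [[0.304, 0.906, 0], 0, 0.8]
    - [[0.304, 0.906, 0], 0, 0.8]
    - [[0.304, 0.906, 0], 0, 0.8]
    - [[0.304, 0.906, 0], 0, 0.8]
    - [[0.304, 0.906, 0], 0, 0.8]
    - [[0.304, 0.906, 0], 0, 0.8]
    - [[0.304, 0.906, 0], 0, 0.8]
    - [[0.304, 0.906, 0], 0, 0.8]
    - [[0.304, 0.906, 0], 0, 0.8]
    - [[0.304, 0.906, 0], 0, 0.8]
    - [[0.304, 0.906, 0], 0, 0.8]
    - [[0.304, 0.906, 0], 0, 0.8]
    - [[0.304, 0.906, 0], 0, 0.8]
    - [[0.304, 0.906, 0], 0, 0.8]
    - [[0.304, 0.906, 0], 0, 0.8]
    - [[0.304, 0.906, 0], 0, 0.8]
    - [[0.304, 0.906, 0], 0, 0.8]
    - [[0, 0, 0], 0, 0.8]
    - [[0, 0, 0], 0, 0.8]

```text
t: 13.5
tool_pos: [0.5122, -0.2591, 0.2131]
tool_rot: [[0.931, -0.365, -0.002], [-0.365, -0.931, 0.001], [-0.002, -0.0, -1.0]]
wrist_force: [-0.3, 0.3, 0.1]
finger_gap: 0.797
grasp_force: 0.0
```

```bash
python3 - <<'E'
from h import *
s=snap('wrist','w3.png');st=get_state()
import pickle;pickle.dump((s,st),open('w3.pkl','wb'))
P=cloud(s,True)
print(st['tool_pos'],st['tool_rot'],st['joint_positions'])
Q=P.reshape(-1,3);c=np.array([.514,-.259])
m=(np.hypot(*(Q[:,:2]-c).T)<.021)&(Q[:,2]>.095)&(Q[:,2]<.153)
print(m.sum(),np.median(Q[m],0))
m2=m&(Q[:,2]>.145);print(m2.sum(),Q[m2].mean(0))
m=(abs(Q[:,2]-.075)<.003)&(np.hypot(*(Q[:,:2]-c).T)<.1)
print(cv2.minAreaRect((Q[m][:,:2]*1000).astype(np.float32)))
E
```

```text
[ 0.51243871 -0.25858608  0.21351611] [[ 9.31171433e-01 -3.64579522e-01 -1.23899660e-03]
 [-3.64578585e-01 -9.31172169e-01  9.20828982e-04]
 [-1.48943454e-03 -4.05738017e-04 -9.99998808e-01]] [-3.04367822e+01  1.99676733e+01  8.23933551e+01  9.74928437e-03
  7.77269054e+01  8.09428307e+01]
381 [ 0.52160746 -0.26055602  0.14771338]
222 [ 0.51914861 -0.25981185  0.14993541]
((517.8215942382812, -259.3601989746094), (61.069244384765625, 159.75389099121094), 68.46209716796875)
```

View pics/w3.png

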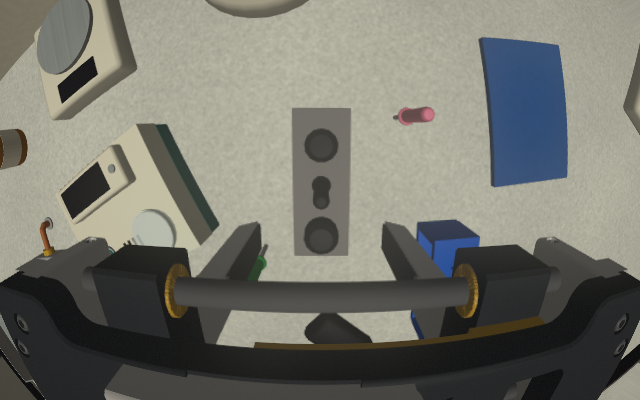

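The stylus is at (321,192), black and slim, between the two fat handles and centred between the fingers. I'll correct by 3.6 mm in x, go down and grip.

Emit:
drive_tool:
  targets:
    - [[0.12, -0.01, 0.75], 0, 0.8]
    - [[0, 0, 0.75], 0, 0.7]
    - [[0, 0, 0.75], 0, 0.6]
    - [[0, 0, 0.75], 0, 0.5]
    - [[0, 0, 0.75], 0, 0.4]
    - [[0, 0, 0], 0, 0.3]
    - [[0, 0, 0], 0, 0.2]
    - [[0, 0, 0], 0, 0]
    - [[0, 0, 0], 0, 0]
    - [[0, 0, 0], 0, 0]
    - [[0, 0, 0], 0, 0]
    - [[0, 0, 0], 0, 0]
    - [[0, 0, 0], 0, 0]
  grip_force: 35

```text
t: 14.85
tool_pos: [0.5166, -0.2604, 0.1031]
tool_rot: [[0.931, -0.365, 0.002], [-0.365, -0.931, -0.001], [0.002, 0.0, -1.0]]
wrist_force: [-0.5, 1.3, 6.9]
finger_gap: 0.138
grasp_force: 35.0
```

Emit:
drive_tool:
  targets:
    - [[0, 0, -0.4], 0, 0]
    - [[0, 0, -0.7], 0, 0]
    - [[0, 0, -0.8], 0, 0]
    - [[0, 0, -0.8], 0, 0]
    - [[0, 0, -0.8], 0, 0]
    - [[0, 0, -0.7], 0, 0]
    - [[0, 0, 0], 0, 0]
    - [[0, 0, 0], 0, 0]

```text
t: 15.65
tool_pos: [0.516, -0.2603, 0.2277]
tool_rot: [[0.931, -0.365, 0.0], [-0.365, -0.931, -0.0], [0.0, 0.0, -1.0]]
wrist_force: [-0.3, -0.2, -1.5]
finger_gap: 0.144
grasp_force: 35.0
```

```bash
python3 - <<'E'
from h import *
import pickle
d={n:snap(n,n+'2.png') for n in('top','side','wrist')}
st=get_state();pickle.dump((d,st),open('d2.pkl','wb'))
print(st['tool_pos'],st['tool_rot'],st['joint_positions'],st['wrist_force'],st['finger_gap'])
# aperture: dark pixel blob in top image
for n,(u,v) in(('top',(295,172)),):
    s=d[n];g=cv2.cvtColor(s['image'],cv2.COLOR_RGB2GRAY)
    w=g[v-9:v+10,u-9:u+10];print(w[4:15,4:15])
    f=200/np.tan(np.radians(s['fovy'])/2)
    def ray(u,v,z0=.08):
        dd=np.array(s['rotation'])@[(u-s['cx'])/f,-(v-s['cy'])/f,-1];o=np.array(s['origin']);return o+dd*(z0-o[2])/dd[2]
    wt=np.clip(150.-w,0,None)
    yy,xx=np.mgrid[-9:10,-9:10];c=((xx*wt).sum()/wt.sum()+u,(yy*wt).sum()/wt.sum()+v);print(c,ray(*c))
k=d['side']['image'][120:300,230:450][:,:,::-1];cv2.imwrite('pics/c3.png',cv2.resize(k,(732,600),interpolation=cv2.INTER_CUBIC))
E
```

```text
[ 0.51571121 -0.26009258  0.2266527 ] [[ 9.31151344e-01 -3.64628422e-01 -1.81374503e-03]
 [-3.64627108e-01 -9.31153065e-01  1.02056730e-03]
 [-2.06100208e-03 -2.88962010e-04 -9.99997834e-01]] [-3.03956263e+01  1.99436558e+01  8.06765803e+01 -2.17960386e-03
  7.94989864e+01  8.09894739e+01] [-0.76990304 -0.49934448 -1.21126303] 0.13802207979060846
[[172 173 160 102  86  96 102 138 164 176 171]
 [173 155  93 123 106 130 134  99 104 170 172]
 [158  88 132 158 116  84 100 160 121 119 171]
 [121 100 161  55  17  17  27  88 157  79 132]
 [100  87 111  11  14  15  18  54 128  89 114]
 [ 99  91 107  18  21  26  15  61 127  92 148]
 [ 97  87 142  52  27  29  43  92 157  78 143]
 [169 126 109 119  72  71  90 121  91 119 177]
 [173 172 103 104 136 116 105  96 135 177 175]
 [173 171 171 141 103 110 126 124 174 175 173]
 [174 169 173 173 176 177 173 174 174 171 171]]
(np.float64(294.765455304929), np.float64(171.48663324979114)) [0.53498427 0.03235519 0.08      ]
```

View pics/c3.png

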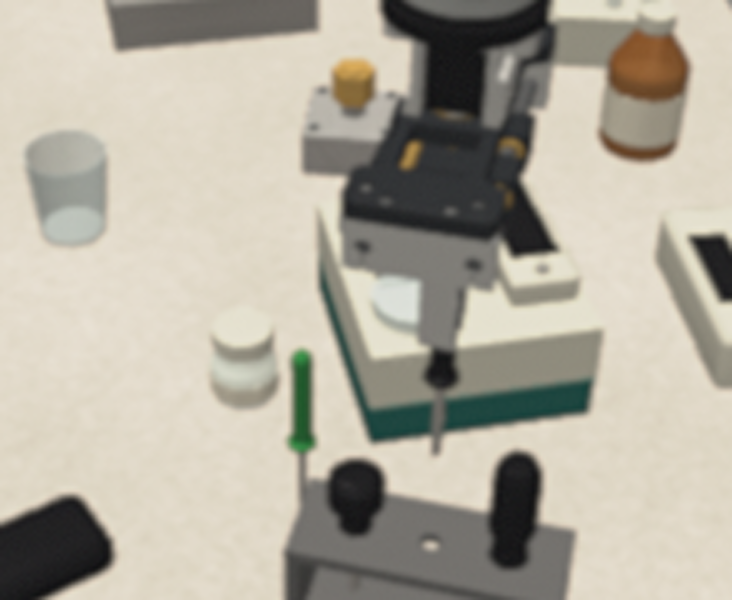

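The stylus is held upright with its shaft straight down at crop (437,400), and its hole in the rack is empty. I'll carry it above the aperture, at about (0.5375, 0.034) once the top camera's bias seen at the nut is taken out.

Emit:
drive_tool:
  targets:
    - [[-0.12, -0.4, 0], 0, 0]
    - [[-0.24, -0.78, 0], 0, 0]
    - [[-0.263, -0.854, 0], 0, 0]
    - [[-0.263, -0.854, 0], 0, 0]
    - [[-0.263, -0.854, 0], 0, 0]
    - [[-0.263, -0.854, 0], 0, 0]
    - [[-0.263, -0.854, 0], 0, 0]
    - [[-0.263, -0.854, 0], 0, 0]
    - [[-0.263, -0.854, 0], 0, 0]
    - [[-0.263, -0.854, 0], 0, 0]
    - [[-0.263, -0.854, 0], 0, 0]
    - [[-0.17, -0.53, 0], 0, 0]
    - [[0, 0, 0], 0, 0]
    - [[0, 0, 0], 0, 0]
    - [[0, 0, 0], 0, 0]

```text
t: 17.3
tool_pos: [0.5378, 0.0334, 0.2278]
tool_rot: [[0.931, -0.365, -0.0], [-0.365, -0.931, -0.0], [-0.0, 0.0, -1.0]]
wrist_force: [0.3, -0.0, 0.4]
finger_gap: 0.141
grasp_force: 35.0
```

```bash
python3 - <<'E'
from h import *
import pickle
d={n:snap(n,n+'4.png') for n in('side','wrist')}
st=get_state();pickle.dump((d,st),open('d4.pkl','wb'))
print(st['tool_pos'],st['tool_rot'][:,0],d['wrist']['origin'])
k=d['side']['image'][130:250,300:420][:,:,::-1]
R=lambda a:cv2.resize(a,(400,400),interpolation=cv2.INTER_CUBIC)
w=d['wrist']['image'][140:320,230:410][:,:,::-1]
cv2.imwrite('pics/c4.png',np.hstack([R(k),R(w)]))
E
```

```text
[0.53787826 0.03326339 0.22787767] [ 9.30818370e-01 -3.65482061e-01 -1.60369018e-04] [0.59927246 0.0109402  0.40722764]
```

View pics/c4.png

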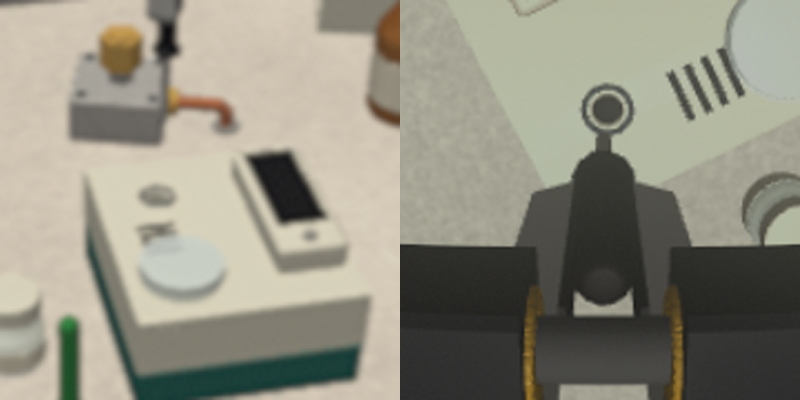

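In the wrist crop (right half) the aperture's ring is at (607,108) and the end of the shaft is just below it at about (603,136).

```bash
python3 - <<'E'
from h import *
import pickle
d,st=pickle.load(open('d4.pkl','rb'));s=d['wrist']
f=200/np.tan(np.radians(s['fovy'])/2)
def ray(u,v,z0):
    a=np.array([(u-s['cx'])/f,(v-s['cy'])/f]);t=np.linalg.norm(a);a=a/t*np.tan(t)
    dd=np.array(s['rotation'])@[a[0],-a[1],-1];o=np.array(s['origin']);return o+dd*(z0-o[2])/dd[2]
def wpx(X):
    c=np.array(s['rotation']).T@(np.array(X)-s['origin']);x,y=c[0]/-c[2],-c[1]/-c[2];r=np.hypot(x,y);k=np.arctan(r)/r
    return s['cx']+f*x*k,s['cy']+f*y*k
# dark hole centroid
g=cv2.cvtColor(s['image'],cv2.COLOR_RGB2GRAY)
print(g[176:206,312:334:1])
u,v=323.2,188.6
P=ray(u,v,.08);T=ray(321.4,202,.1448);print('ap',P,'tip',T)
tz=st['tool_pos'][2]-.083;print('pred tip px',wpx([*st['tool_pos'][:2],tz]))
e=P-T;R=st['tool_rot'];print('shift tool xy by tip ray',(R.T@e)[:2],'by tcp',(R.T@(P-st['tool_pos']))[:2])
E
```

```text
[[182 181 182 182 181 182 181 182 182 181 181 182 182 182 181 182 182 182
  182 183 183 183]
 [182 181 182 182 182 181 182 182 167 149 139 139 156 158 171 182 183 181
  183 184 183 184]
 [182 183 181 182 176 161 153 141 126 111 101 102 116 118 129 140 147 163
  180 184 183 183]
 [182 182 182 171 151 124 111  89  85  89  94  95  94  94  89  86  98 126
  157 177 183 184]
 [182 181 175 144 101  84  93  92 108 119 125 124 124 126 116 100  90  84
  108 154 177 183]
 [182 182 143 103  86  93 112 114 160 182 180 175 176 181 168 139 104  88
   86 108 152 182]
 [181 158 117  89 101 133 173 165 150 135 125 125 123 141 156 169 166 121
   95  91 114 150]
 [179 122  95 103 135 167 169 142 114  94  87  88  88  97 115 141 168 166
  126  98  92 130]
 [145  94  92 132 162 168 135 104  82  73  74  74  73  73  78 103 140 175
  159 121  88 111]
 [ 95  88 113 156 171 141  85  74  72  72  74  74  73  73  72  77 100 152
  174 136  94  94]
 [ 99  88 135 163 154  99  71  72  72  73  73  75  75  74  74  74  79 102
  157 145 113  86]
 [ 86  87 131 153 139  73  71  73  72  73  73  74  74  73  74  74  75  75
  1
[... 1227 characters left out ...]
182 182 182 183 183 176 136  93  77  78  78  79  98 138 167 181 181 180
  180 181 181 181]
 [182 182 183 182 183 172  99  81  77  77  78  78  92 163 182 182 181 181
  181 180 181 181]
 [182 181 182 181 182 172 100  82  77  78  77  77  76 160 182 181 181 181
  181 181 181 181]
 [182 181 182 181 182 172 100  82  78  78  77  78  76 160 182 181 181 181
  180 180 181 181]
 [182 182 181 181 182 171 101  81  77  78  77  77  76 160 181 181 181 181
  181 181 181 181]]
ap [0.53731908 0.03280882 0.08      ] tip [0.53905379 0.03427489 0.1448    ]
pred tip px (np.float64(322.97015409150873), np.float64(202.8280659724359))
shift tool xy by tip ray [-0.00106849  0.00199229] by tcp [-0.00033064  0.00061298]
```

A 0.6 mm / 1.7 mm correction, then down into the aperture to just above the button.

Emit:
drive_tool:
  targets:
    - [[-0.02, 0.055, 0], 0, 0]
    - [[0, 0, 0.5], 0, 0]
    - [[0, 0, 0.6], 0, 0]
    - [[0, 0, 0.5], 0, 0]
    - [[0, 0, 0.3], 0, 0]
    - [[0, 0, 0.3], 0, 0]
    - [[0, 0, 0.3], 0, 0]
    - [[0, 0, 0.25], 0, 0]
    - [[0, 0, 0], 0, 0]
    - [[0, 0, 0], 0, 0]

```text
t: 18.4
tool_pos: [0.5369, 0.0326, 0.1457]
tool_rot: [[0.931, -0.365, 0.0], [-0.365, -0.931, 0.0], [0.0, -0.0, -1.0]]
wrist_force: [-0.8, 0.2, -0.4]
finger_gap: 0.145
grasp_force: 35.0
```

No contact force at a tip height of about 0.063, so the shaft is through the aperture. Now I'll press in small steps.

Emit:
drive_tool:
  targets:
    - [[0, 0, 0.1], 0, 0]
    - [[0, 0, 0.1], 0, 0]
    - [[0, 0, 0], 0, 0]
    - [[0, 0, 0], 0, 0]

```text
t: 18.8
tool_pos: [0.537, 0.0326, 0.1397]
tool_rot: [[0.931, -0.365, 0.001], [-0.365, -0.931, 0.0], [0.001, -0.0, -1.0]]
wrist_force: [0.8, 0.2, 1.1]
finger_gap: 0.142
grasp_force: 35.0
```

Emit:
drive_tool:
  targets:
    - [[0, 0, 0.1], 0, 0]
    - [[0, 0, 0], 0, 0]
    - [[0, 0, 0], 0, 0]

```text
t: 19.1
tool_pos: [0.537, 0.0326, 0.1366]
tool_rot: [[0.931, -0.365, 0.0], [-0.365, -0.931, 0.0], [0.0, -0.0, -1.0]]
wrist_force: [0.9, -0.0, 2.9]
finger_gap: 0.139
grasp_force: 35.0
```

Emit:
drive_tool:
  targets:
    - [[0, 0, 0.07], 0, 0]
    - [[0, 0, 0], 0, 0]
    - [[0, 0, 0], 0, 0]

```text
t: 19.4
tool_pos: [0.5371, 0.0325, 0.1349]
tool_rot: [[0.931, -0.365, 0.001], [-0.365, -0.931, -0.0], [0.001, -0.0, -1.0]]
wrist_force: [-0.3, 0.7, 7.8]
finger_gap: 0.145
grasp_force: 35.0
```

Emit:
drive_tool:
  targets:
    - [[0, 0, 0.05], 0, 0]
    - [[0, 0, 0], 0, 0]
    - [[0, 0, 0], 0, 0]

```text
t: 19.7
tool_pos: [0.5375, 0.0325, 0.1345]
tool_rot: [[0.931, -0.365, 0.003], [-0.365, -0.931, -0.0], [0.002, -0.001, -1.0]]
wrist_force: [-1.7, -0.2, 17.6]
finger_gap: 0.142
grasp_force: 35.0
```

The force has jumped to 17.6 N with almost no further travel, so the button is on its stop. One hold to check that it stays there, and a last look at the nut.

Emit:
drive_tool:
  targets:
    - [[0, 0, 0], 0, 0]
    - [[0, 0, 0], 0, 0]
    - [[0, 0, 0], 0, 0]
    - [[0, 0, 0], 0, 0]
    - [[0, 0, 0], 0, 0]

```text
t: 20.2
tool_pos: [0.5375, 0.0325, 0.1345]
tool_rot: [[0.931, -0.365, 0.003], [-0.365, -0.931, -0.0], [0.002, -0.001, -1.0]]
wrist_force: [-2.3, 0.5, 17.1]
finger_gap: 0.139
grasp_force: 35.0
```

```bash
python3 - <<'E'
from h import *
s=snap('side');k=s['image'][100:300,240:460][:,:,::-1]
cv2.imwrite('pics/c5.png',cv2.resize(k,(660,600),interpolation=cv2.INTER_CUBIC))
print(get_state()['wrist_force'])
E
```

```text
[-2.56449918 -0.03727705 17.48101114]
```

View pics/c5.png

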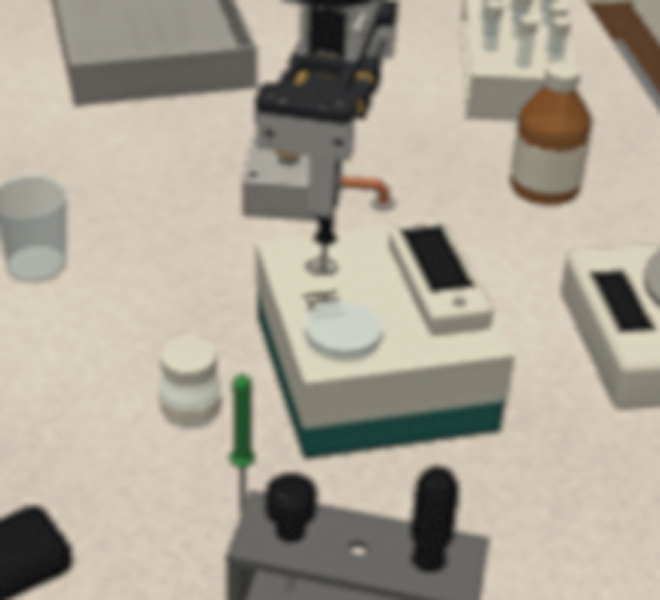

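The shaft goes down into the aperture at (323,265), the dish and jar stand where they were, and the other two tools are still in the rack. I'm handing in.

```bash
python3 -c "
from plant import r
print(r.sign_off())"
```

```text
the job is handed in; nothing more can be done
None
```

I turned the nut clockwise to its stop, then pressed the button fully down (17 N against its stop) with the gripped stylus, left everything else in place, and handed the job in holding it there at about 20 s of the 51 s allowed.

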